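Size two tomatoes on the sizing ramp

ROBOT

A 6-joint arm with a two-finger parallel gripper is mounted at the origin on a cart in front of the work surface, level with it; the furniture and walls round the work are solid. World frame = base frame: x ahead of the robot, y to its left, z up, the work surface at z = 0. Lengths are in m, angles in rad, forces in N, time in s.
With the tool pointing down it reaches from about 0.35 to 0.725 m from the base axis. Payload 6 kg.
Tool frame: the origin (TCP) lies midway between the tips of the shut fingers; the grasp point (between the pads) lies 19 mm behind it; z points along the fingers, y is the line along which they close (so a half turn about z gives the same grasp; the last joint's range is limited). The gripper opens to 85 mm and grips with 20 to 120 N. Pads are 22 mm wide; open, the fingers measure 114 mm over their backs; the gripper's body (76 mm by 85 mm) begins 54 mm behind the grasp point. The pads swing forward as they close: fully open they stand 13 mm farther back than shut.
Start: joints at [-0.781, 0.04, 0.085, 0, -1.615, -0.334], TCP at [0.264, -0.539, 0.231] pointing down, gripper open.
Joint ranges: [-2.56, 2.56], [-1.29, 2.01], [-1.08, 1.49], [-3.29, 1.98], [-2.81, -0.18], [-2.99, 2.99]. Speed limits (rad/s): [2.57, 2.57, 3.01, 3.14, 3.14, 3.14].

INTERFACE

Orientations are given as a unit quaternion [w, x, y, z].
In Python, from station import sense, read_camera, camera_params, job_done, regions_of gives the robot as it stands.
- The arm moves only by the tool move_arm, never from a script. Its argument "steps" is a list of rows, each a list of 2 entries, a list of its own where there are three numbers: the shift along the tool's x, y, z in mm, then the turn about the tool's z in degrees. In form: [[[tx, ty, tz], spin], ...]. A call has 1 to 20 rows; each row shifts and turns the commanded pose from where the row before left it, along the tool's axes as they then stand; what a row does not reach is not made up. A row lasts 1/8 s, in which the tool goes at most 62.5 mm and 10.7 degrees, less where a joint would pass 70% of its speed; a pose out of reach is approached as far as the arm can. A call with a gripper value outside its range is refused whole. "gripper" is the closure, from 0 (fully open) to 1 (shut), set as the call begins (left out, the last holds). The fingers move at their own pace and stop on an object; the grip force is fixed at half the most. Time passes only in rows, so rows that do not move let the fingers close. It gives the time, the measured TCP pose, the force, the opening and the grip force at its end, in the units of the state.
- sense(): the state, without advancing time (a new reading comes with each control period).
- read_camera(name): name is "scene" or "top" or "wrist"; returns (picture, depth): 480x640x3 uint8, red, green, blue; 480x640 float32, m along the optical axis (not along the pixel's ray), 0 where there is no reading.
- camera_params(name): a dict with "mtx" (3x3 intrinsics, pixels), "T" (4x4, takes a point from camera to world coordinates). Camera axes: x right, y down, z forward; pixel columns grow to the right and rows downward; lengths in m; the calibration is good to about 2 mm. A picture is of the moment at which its call begins: read the wrist's pose just before it. camera_params takes no time and is no camera call; for the wrist camera it gives the pose at the moment of the call.
- job_done(): hands the job in; it is judged then, once.
Trained networks look in the newest picture that a camera, given by its name, has taken for a name from the list of things; names that differ only in an ending like _2 or _b are one class to them, and where a whole thing is asked for, a point or a joint stands for the part that bears it (a point fixed in the world has none). Each returns a list of dicts, best first, with "p" (0 to 1); they miss things now and then, are a little off and sometimes report something else, mostly with a low value. They report only what shows in the picture. A call takes as long as a camera call.
- regions_of(camera, target): "region" (480x640 bool, what is visible of it) and "uv" ([column, row] in pixels, amid what is visible of it).
The state is a dict: "clock": time; "joint_pos": joint angles; "joint_velocities": joint speeds; "joint_efforts": joint torques, N m; "tcp_pos": TCP position; "orientation": TCP orientation; "ft_force": force on the tool from outside, world axes, zero at the start; "ft_torque": the same for the moment, N m; "opening": opening from 0.0 (shut) to 1.0 (fully open); "grip_force": force on a finger pad.
Only numpy, scipy, OpenCV 4.12 (cv2) and the standard library are available. Lean on these libraries where they do the work, as an engineer would, in place of code of your own. Each camera call takes 0.05 s, during which the arm holds its last target. There are 200 camera calls.

TASK

Pick up the hand scoop that holds the two tomatoes and tip them out onto the top of the white sizing ramp, so that the large one rolls over the upper slot and each ends in its own pocket: the small tomato in the upper pocket, the large one in the lower. Do not touch the tomatoes with the fingers. Then stand the empty scoop upright on the worktop again and let go of it.

Things in the scene. Friction and masses are not known exactly. Their poses are not given: they have to be found in the camera images.
- scoop_grip (a point): Grip of the loaded steel hand scoop (trough 100 x 60 mm; about 0.27 kg loaded). Point on the axis of its upright black grip (20 mm thick along x, 40 wide along y), 90 mm above the scoop's underside, 18 below the grip's top. Take it from above, fingers closing along x, tips 60 mm or more above the worktop. Mouth faces -x. Another such scoop stands by, empty.
- scoop_lip (a point): Middle of the lip of the scoop's open mouth, 112 mm towards -x from the grip point and 67 mm lower; same axes (x from mouth to grip, z up). Mouth 54 mm wide inside. The floor rises 10 degrees to the lip: tomatoes stay in while the scoop is level and roll out one behind the other once the mouth is lowered beyond 10 degrees; all out by 30, 40 is ample.
- tomato_small: Small red tomato, a firm ball of 30 mm diameter, 16 g; origin at its centre. Starts in the scoop, near the mouth.
- tomato_big: Large red tomato, a firm ball of 46 mm diameter, 50 g; origin at its centre. Starts in the scoop, by the grip, its top 57 mm above the scoop's underside.
- feed (a point): Top of the ramp: point on the slide's upper face where the scoop's lip should be, 10 to 40 mm above it, when it is tipped; x and z axes as the ramp's. Guide walls stand 45 mm to either side and up to 150 mm over the worktop and narrow to 54 mm; a back stop 22 mm behind it (+x) rises to 136 mm over the worktop. Scoop faces the same way as the ramp (equal yaw).
- sizer: Fixed white sizing ramp 270 x 120 mm with a steel slide; origin at the centre of its underside, z up, x from foot to head. Slide height 0.091 + 0.249 x (m), falling to -x. x -0.051 to 0.056: upper slot 36 mm wide (small one drops, large rolls over), upper pocket below. x -0.125 to -0.051: opening 54 mm wide over the lower pocket. Pocket floors at z 0.006, walled all round.

How it is judged:
By the outcome, as a careful person would: the job done as asked, in the order asked, and still so for the second after the job is handed in, with the robot touching nothing.
It also fails if it takes over 54 s, if anything falls off the work surface, if the arm or the gripper's body presses on something with over 40 N, if the wrist force passes 120 N, or if a joint passes its speed limit or range.

## Working session

There is one attempt and no reset: what is moved stays moved. The work goes in short steps, Python scripts to look and compute and a tool call to move; the robot and the scene stay as the last step left them, time stands still between calls to the robot, and variables do not carry over. Pictures are saved under pics/ and viewed, at most 10 in all, crops included, and the job is handed in when it is done.

Besides the shell and the picture viewer there is one more tool, called after "Call:" by a JSON object that holds its "fn" and its "kwargs". move_arm: Moves the arm, as the interface text tells. Its arguments: {"type":"object","properties":{"steps":{"type":"array","items":{"type":"array"}},"gripper":{"type":"number"}},"required":["steps"]}

```bash
mkdir -p pics; ls; cat > h.py <<'E'
import numpy as np, cv2
from station import *
def cloud(d,name):
    P=camera_params(name);K=np.array(P["mtx"]);T=np.array(P["T"])
    v,u=np.mgrid[:480,:640]
    c=np.stack([(u-K[0,2])/K[0,0]*d,(v-K[1,2])/K[1,1]*d,d,np.ones_like(d)],-1)
    return (c@T.T)[...,:3]
E
python3 - <<'E'
from h import *
s=sense();print(s["clock"],s["tcp_pos"],s["orientation"],s["opening"])
for n in("top","scene"):
    im,d=read_camera(n);cv2.imwrite(f"pics/{n}0.png",im[...,::-1]);np.savez(f"{n}0.npz",im=im,d=d,W=cloud(d,n))
    W=cloud(d,n)
    for t in("scoop_grip","tomato_small","tomato_big","sizer"):
        for r in regions_of(n,t):
            m=r["region"]&(d>0);q=W[m]
            print(n,t,round(r["p"],2),np.round(r["uv"]),m.sum(),np.round(np.median(q,0),3) if len(q) else 0)
E
```

```text
pics
0.0 [ 0.2640282  -0.53841863  0.23025489] [-2.74854401e-04 -2.25929644e-01  9.74143211e-01  8.51713404e-04] 1.0024606164829097
top scoop_grip 0.85 [392. 237.] 1683 [ 0.52  -0.181  0.023]
top tomato_small 0.46 [382. 242.] 218 [ 0.502 -0.166  0.04 ]
top tomato_big 0.58 [393. 224.] 541 [ 0.535 -0.181  0.047]
top tomato_big 0.52 [253. 234.] 9422 [0.513 0.064 0.088]
top sizer 0.87 [254. 232.] 9560 [0.513 0.064 0.088]
scene scoop_grip 0.6 [332. 243.] 1384 [ 0.54  -0.177  0.039]
scene tomato_small 0.68 [346. 251.] 98 [ 0.495 -0.159  0.04 ]
scene tomato_small 0.67 [328. 243.] 1437 [ 0.543 -0.177  0.038]
scene tomato_big 0.66 [336. 238.] 152 [ 0.533 -0.17   0.048]
scene sizer 0.83 [295. 291.] 11120 [0.491 0.09  0.072]
```

View pics/top0.png

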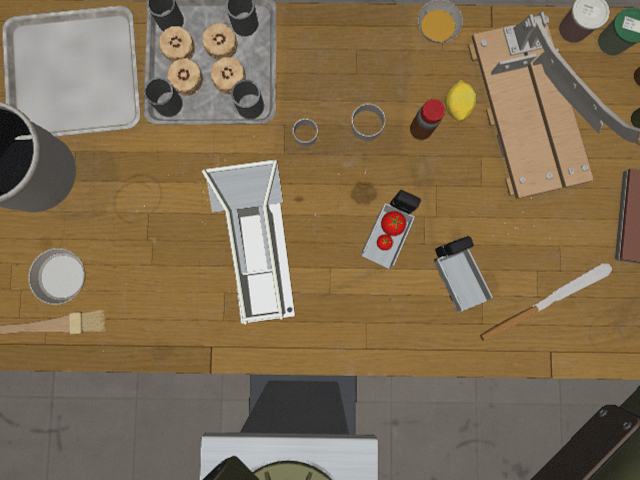

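View pics/scene0.png

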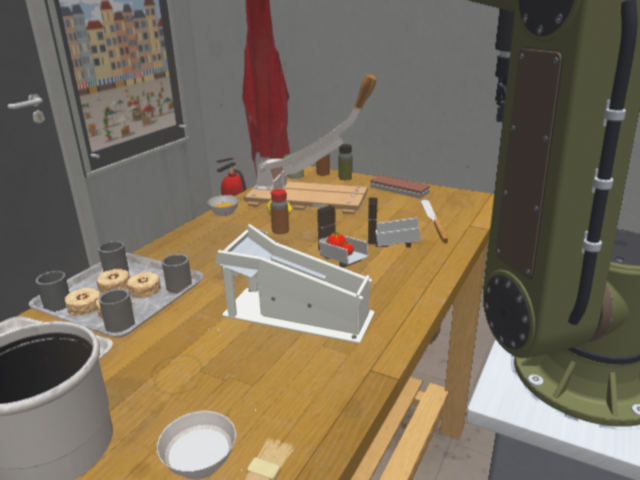

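The top view shows the loaded scoop at about (392,230) with its grip at (405,200), and the empty one at (463,275). The ramp runs from its head (243,165) to its foot (268,320).

```bash
python3 - <<'E'
from h import *
z=np.load("top0.npz");im,d,W=z["im"],z["d"],z["W"]
cv2.imwrite("pics/crop.png",cv2.resize(im[150:330,190:430,::-1],None,fx=3.2,fy=3.2,interpolation=cv2.INTER_CUBIC))
sub=np.zeros((480,640),bool);sub[180:225,380:430]=1
m=sub&(W[...,2]>0.095)&(d>0);q=W[m];print("grip top",m.sum(),q.mean(0),q.min(0),q.max(0),cv2.minAreaRect((q[:,:2]*1000).astype(np.float32)))
sub[:]=0;sub[180:280,350:430]=1
m=sub&(W[...,2]>0.008)&(W[...,2]<0.09)&(d>0);q=W[m];print("scoop",m.sum(),q.mean(0));r=cv2.minAreaRect((q[:,:2]*1000).astype(np.float32));print(r,cv2.boxPoints(r))
sub[:]=0;sub[150:330,195:305]=1
m=sub&(W[...,2]>0.02)&(d>0);q=W[m];r=cv2.minAreaRect((q[:,:2]*1000).astype(np.float32));print("ramp",m.sum(),r,cv2.boxPoints(r))
for rr in range(160,330,10):
  print(rr,[(c,*(np.round(W[rr,c]*1000).astype(int))) for c in range(205,300,10)])
E
```

```text
grip top 299 [ 0.56872172 -0.19717212  0.10590832] [ 0.55368207 -0.21720901  0.09514898] [ 0.58544254 -0.17761757  0.11098269] ((569.8736572265625, -198.16555786132812), (39.72399139404297, 20.640274047851562), 66.16568756103516)
scoop 2103 [ 0.51724482 -0.17432149  0.03386693]
((522.5315551757812, -176.64634704589844), (60.086456298828125, 121.05844116210938), 65.61366271972656) [[ 454.99814 -179.01744]
 [ 565.256   -229.00093]
 [ 590.06494 -174.27525]
 [ 479.80713 -124.29176]]
ramp 5936 ((491.4234924316406, 62.569644927978516), (261.0354919433594, 120.53485107421875), 8.436567306518555) [[353.476    103.03608 ]
 [371.16022  -16.194448]
 [629.371     22.10321 ]
 [611.68677  141.33374 ]]
160 [(205, np.int64(659), np.int64(170), np.int64(0)), (215, np.int64(659), np.int64(150), np.int64(4)), (225, np.int64(661), np.int64(133), np.int64(-4)), (235, np.int64(661), np.int64(114), np.int64(-3)), (245, np.int64(660), np.int64(94), np.int64(-1)), (255, np.int64(660), np.int64(75), np.int64(1)), (265, np.int64(661), np.int64(56), np.int64(-1)), (275, np.int64(627), np.int64(24), np.int64(133
[... 7517 characters left out ...]
265, np.int64(378), np.int64(48), np.int64(6)), (275, np.int64(378), np.int64(30), np.int64(3)), (285, np.int64(379), np.int64(12), np.int64(7)), (295, np.int64(378), np.int64(-6), np.int64(-3))]
320 [(205, np.int64(358), np.int64(159), np.int64(0)), (215, np.int64(358), np.int64(141), np.int64(-3)), (225, np.int64(358), np.int64(123), np.int64(-3)), (235, np.int64(359), np.int64(104), np.int64(-1)), (245, np.int64(365), np.int64(73), np.int64(89)), (255, np.int64(360), np.int64(66), np.int64(7)), (265, np.int64(360), np.int64(48), np.int64(5)), (275, np.int64(360), np.int64(30), np.int64(-1)), (285, np.int64(360), np.int64(12), np.int64(0)), (295, np.int64(360), np.int64(-7), np.int64(-1))]
```

View pics/crop.png

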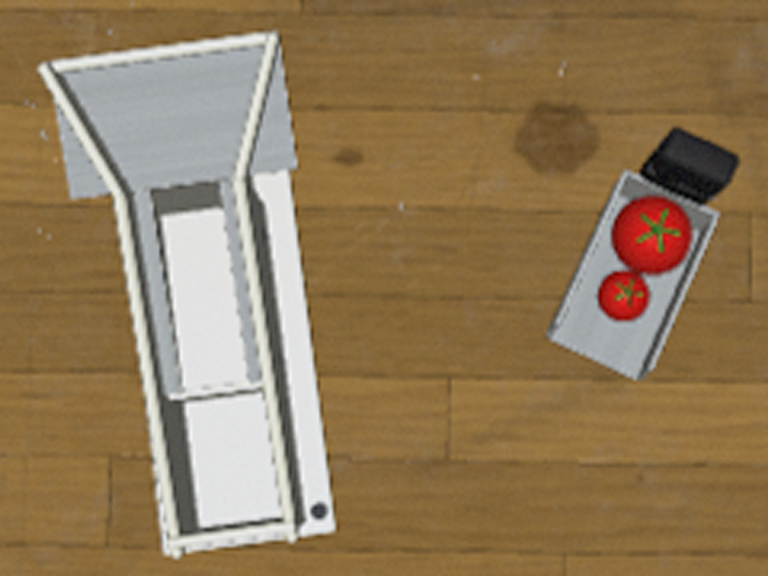

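Call:
{"fn": "move_arm", "kwargs": {"steps": [[[0,-60,0],0],[[0,-60,0],0],[[0,-50,0],0],[[0,-40,0],0]]}}

```text
clock: 1.0
tcp_pos: [0.3571, -0.7286, 0.2301]
orientation: [-0.0, -0.226, 0.974, 0.0]
ft_force: [1.1, -0.5, 1.1]
opening: 0.998
grip_force: 0.0
```

```bash
python3 - <<'E'
from h import *
from scipy.spatial.transform import Rotation as R
s=sense();print(s["clock"],s["tcp_pos"],np.round(R.from_quat(np.roll(s["orientation"],-1)).as_matrix(),3),np.round(s["joint_pos"],3))
E
```

```text
1.0 [ 0.35706838 -0.72862338  0.23008322] [[-0.898 -0.44  -0.001]
 [-0.44   0.898  0.001]
 [ 0.     0.001 -1.   ]] [-0.871  0.666  0.864 -0.    -1.77  -0.245]
```

Call:
{"fn": "move_arm", "kwargs": {"steps": [[[0,-40,0],0],[[0,-60,0],0],[[0,-60,0],0]]}}

```text
clock: 1.38
tcp_pos: [0.3968, -0.8092, 0.2054]
orientation: [0.003, -0.226, 0.974, -0.023]
ft_force: [-8.4, 10.1, 29.5]
opening: 1.004
grip_force: 0.0
```

```bash
cat >st.py <<'E'
from h import *
from scipy.spatial.transform import Rotation as R
s=sense();print(s["clock"],s["tcp_pos"],np.round(R.from_quat(np.roll(s["orientation"],-1)).as_matrix(),3).tolist(),np.round(s["joint_pos"],3),np.round(s["ft_force"],1),s["opening"],s["grip_force"])
E
python3 st.py
```

```text
1.375 [ 0.39675834 -0.80919179  0.20544635] [[-0.898, -0.439, 0.017], [-0.44, 0.897, -0.042], [0.003, -0.046, -0.999]] [-0.89   1.096  1.492  0.014 -1.923 -0.22 ] [-8.4 10.1 29.5] 1.004411915556207 0.0
```

Call:
{"fn": "move_arm", "kwargs": {"steps": [[[0,60,0],0],[[0,60,0],0],[[0,50,0],0]]}}

```text
clock: 1.75
tcp_pos: [0.3589, -0.7223, 0.2118]
orientation: [0.004, -0.226, 0.974, -0.024]
ft_force: [1.7, -0.8, 2.3]
opening: 1.0
grip_force: 0.0
```

```bash
python3 st.py
```

```text
1.75 [ 0.35888552 -0.72225095  0.21176114] [[-0.898, -0.44, 0.02], [-0.44, 0.897, -0.045], [0.002, -0.049, -0.999]] [-0.857  0.575  0.694  0.015 -1.643 -0.257] [ 1.7 -0.8  2.3] 0.999564518762463 0.0
```

Call:
{"fn": "move_arm", "kwargs": {"steps": [[[0,60,0],0],[[0,60,0],0],[[0,60,0],0],[[0,60,0],0],[[0,60,0],0],[[0,60,0],0],[[0,60,0],0],[[0,60,0],0],[[0,60,0],0],[[0,60,0],0]]}}

```text
clock: 3.0
tcp_pos: [0.1086, -0.2081, 0.1893]
orientation: [0.004, -0.225, 0.974, -0.018]
ft_force: [1.2, 1.6, 1.7]
opening: 1.001
grip_force: 0.0
```

```bash
python3 st.py
```

```text
3.0 [ 0.10861522 -0.20810508  0.18929706] [[-0.899, -0.437, 0.017], [-0.438, 0.898, -0.034], [-0.0, -0.038, -0.999]] [ 1.000e-03 -1.270e+00 -7.850e-01  3.800e-02 -2.038e+00 -1.101e+00] [1.2 1.6 1.7] 1.0013872524559821 0.0
```

```bash
python3 - <<'E'
import numpy as np
from scipy.optimize import least_squares
D=np.array([[-.781,.04,.085,-1.615,.2640,-.5384,.2303],[-.871,.666,.864,-1.77,.35707,-.72862,.23008],[-.89,1.096,1.492,-1.923,.39676,-.80919,.20545],[-.857,.575,.694,-1.643,.35889,-.72225,.21176],[.001,-1.27,-.785,-2.038,.10862,-.20811,.1893]])
def fk(p,q):
    a,L1,L2,h,LT,d,e=p
    f=q[2]-q[1];t=f+q[3]
    rho=a+L1*np.sin(q[1])+e*np.cos(q[1])+L2*np.cos(f)+LT*np.cos(t)
    z=h+L1*np.cos(q[1])-e*np.sin(q[1])+L2*np.sin(f)+LT*np.sin(t)
    c,s=np.cos(q[0]),np.sin(q[0])
    return np.array([rho*c+d*s,rho*s-d*c,z])
prior=np.array([0,.4,.4,.2,.25,.2,0])
r=least_squares(lambda p:np.r_[np.concatenate([fk(p,x[:4])-x[4:] for x in D]),1e-3*(p-prior)],prior)
print(np.round(r.x,4),np.abs(r.fun[:15]).max())
E
```

```text
[-0.0143  0.4009  0.5641  0.1517  0.3458  0.2007  0.0013] 0.007527123133056202
```

Call:
{"fn": "move_arm", "kwargs": {"steps": [[[50,24,0],0],[[50,24,0],0],[[50,24,0],0],[[50,24,0],0]]}}

```text
clock: 3.5
tcp_pos: [-0.0686, -0.2284, 0.1918]
orientation: [0.004, -0.227, 0.974, -0.012]
ft_force: [0.8, -1.6, 0.1]
opening: 1.0
grip_force: 0.0
```

```bash
python3 st.py
```

```text
3.5 [-0.068591   -0.22839017  0.19183139] [[-0.897, -0.443, 0.014], [-0.443, 0.896, -0.022], [-0.003, -0.026, -1.0]] [-0.886 -1.198 -0.751  0.004 -1.992 -0.225] [ 0.8 -1.6  0.1] 1.0002274783330452 0.0
```

```bash
cat >plan.py <<'E'
from h import *
from scipy.spatial.transform import Rotation as Ro
def plan(wps,state=None):
    """wps: (world xyz, spin total deg about tool z, rows) ; prints rows in tool frame"""
    s=state or sense();p=np.array(s["tcp_pos"]);R=Ro.from_quat(np.roll(s["orientation"],-1))
    rows=[]
    for t,sp,n in wps:
        p0=p.copy();sp=int(round(sp));done=0
        for k in range(n):
            g=p0+(np.array(t)-p0)*(k+1)/n
            v=np.round(R.inv().apply((g-p)*1000)).astype(int)
            p=p+R.apply(v/1000.)
            a=round(sp*(k+1)/n)-done;done+=a
            R=R*Ro.from_euler('z',a,degrees=True)
            rows.append([v.tolist(),a])
        if len(rows): pass
    print(len(rows),str(rows).replace("'",""))
    print("max",max(np.linalg.norm(r[0]) for r in rows),"end",np.round(p,4),np.round(R.as_matrix(),3).tolist())
E
python3 -c "
from plan import *
plan([((.12,-.38,.25),-10,4),((.5695,-.198,.2),-30,9)])
z=np.load('scene0.npz')['W'];print(np.nanpercentile(z[...,0],[90,99,100]))
for x in(.8,.9,1.0,1.1): m=(abs(z[...,0]-x)<.05)&(abs(z[...,1])<.4);print(x,m.sum(),np.percentile(z[m][:,2],[5,50,99]) if m.any() else 0)
"
```

```text
13 [[[-26, -55, -13], -2], [[-23, -56, -13], -3], [[-21, -58, -13], -3], [[-17, -58, -13], -2], [[-52, -13, 6], -3], [[-52, -16, 6], -4], [[-50, -19, 5], -3], [[-49, -22, 6], -3], [[-48, -25, 6], -4], [[-46, -28, 6], -3], [[-45, -30, 6], -3], [[-43, -32, 5], -4], [[-41, -36, 6], -3]]
max 63.03967004989794 end [ 0.57   -0.198   0.2001] [[-0.402, -0.915, 0.014], [-0.915, 0.402, -0.022], [0.015, -0.022, -1.0]]
[2.18133425 2.20294663 2.22910327]
0.8 5291 [-0.00066585  0.00405245  0.06745066]
0.9 7067 [-0.00083107  0.01424444  0.06575376]
1.0 1733 [-0.00143019  0.00403828  0.06593053]
1.1 0 0
```

Call:
{"fn": "move_arm", "kwargs": {"steps": [[[-26,-55,-13],-2],[[-23,-56,-13],-3],[[-21,-57,-13],-3],[[-17,-58,-13],-2],[[-52,-13,6],-3],[[-52,-16,6],-4],[[-50,-19,5],-3],[[-49,-22,6],-3],[[-48,-25,6],-4],[[-46,-28,6],-3],[[-45,-30,6],-3],[[-43,-32,5],-4],[[-41,-36,6],-3]], "gripper": 0}}

```text
clock: 5.12
tcp_pos: [0.572, -0.1979, 0.1987]
orientation: [-0.0, -0.546, 0.837, -0.012]
ft_force: [-0.2, -0.0, 1.5]
opening: 0.997
grip_force: 0.0
```

```bash
python3 st.py; python3 -c "
from plan import *
from math import *
im,d=read_camera('wrist');cv2.imwrite('pics/w1.png',im[...,::-1]);W=cloud(d,'wrist')
for r in regions_of('wrist','scoop_grip')[:2]:
    m=r['region']&(d>0)&(W[...,2]>.1)&(W[...,2]<.125);q=W[m]
    if len(q)>20:
        print(r['p'],m.sum(),q.mean(0),cv2.minAreaRect((q[:,:2]*1000).astype(np.float32)))
plan([((.5695,-.198,.09),0,3),((.5695,-.198,.073),0,1)])
"
```

```text
5.125 [ 0.57199082 -0.19794355  0.19866054] [[-0.403, -0.915, 0.013], [-0.915, 0.402, -0.02], [0.013, -0.02, -1.0]] [ 0.01   0.036  0.014  0.02  -1.536 -0.425] [-0.2 -0.   1.5] 0.9968783707529482 0.0
0.61 1414 [ 0.57257463 -0.19615101  0.10344345] ((572.895751953125, -195.0979766845703), (38.6619987487793, 19.719545364379883), 65.44818878173828)
4 [[[0, 1, 35], 0], [[1, 2, 35], 0], [[0, 1, 34], 0], [[0, 0, 17], 0]]
max 35.07135583350036 end [ 0.5695 -0.198   0.0734] [[-0.401, -0.916, 0.007], [-0.916, 0.401, -0.019], [0.014, -0.014, -1.0]]
```

Call:
{"fn": "move_arm", "kwargs": {"steps": [[[-1,1,40],0],[[-1,2,40],0],[[-1,1,30],0],[[0,0,15],0],[[0,0,0],0]]}}

```text
clock: 5.85
tcp_pos: [0.569, -0.1971, 0.0731]
orientation: [-0.001, -0.546, 0.838, -0.011]
ft_force: [0.4, 0.1, 0.3]
opening: 1.0
grip_force: 0.0
```

Call:
{"fn": "move_arm", "kwargs": {"steps": [[[0,0,0],0],[[0,0,0],0],[[0,0,0],0],[[0,0,0],0],[[0,0,0],0],[[0,0,0],0]], "gripper": 1}}

```text
clock: 6.6
tcp_pos: [0.5696, -0.1969, 0.0747]
orientation: [-0.0, -0.546, 0.838, -0.012]
ft_force: [-0.7, 1.3, 5.5]
opening: 0.224
grip_force: 58.4
```

```bash
python3 -c "
from plan import *
plan([((.5696,-.1969,.085),0,1),((.5696,-.1969,.13),0,2),((.62,-.11,.50),-212,22)])
"
```

```text
25 [[[0, 0, -10], 0], [[0, -1, -23], 0], [[1, 0, -22], 0], [[-4, -1, -17], -10], [[-4, -1, -17], -9], [[-4, -3, -17], -10], [[-4, -3, -17], -10], [[-3, -3, -16], -9], [[-2, -4, -17], -10], [[-1, -4, -17], -9], [[-1, -4, -17], -10], [[-1, -5, -17], -10], [[1, -4, -17], -9], [[1, -4, -17], -10], [[2, -4, -17], -10], [[3, -3, -16], -9], [[3, -4, -17], -10], [[4, -2, -17], -10], [[4, -2, -17], -9], [[4, -1, -17], -10], [[4, 0, -17], -9], [[5, 0, -17], -10], [[4, 1, -17], -10], [[4, 2, -16], -9], [[4, 2, -17], -10]]
max 23.021728866442675 end [ 0.6198 -0.1099  0.4997] [[-0.141, 0.99, 0.013], [0.99, 0.142, -0.02], [-0.022, 0.01, -1.0]]
```

Call:
{"fn": "move_arm", "kwargs": {"steps": [[[0,0,-10],0],[[0,0,-20],0],[[0,0,-22],0],[[-2,0,-17],-4],[[-4,-1,-17],-8],[[-4,-3,-17],-10],[[-4,-3,-17],-10],[[-3,-3,-16],-10],[[-2,-4,-17],-10],[[-1,-4,-17],-10],[[-1,-4,-17],-10],[[-1,-5,-17],-10],[[1,-4,-17],-10]]}}

```text
clock: 8.22
tcp_pos: [0.5934, -0.1601, 0.2958]
orientation: [0.009, 0.982, -0.187, 0.008]
ft_force: [-0.6, 0.6, -2.1]
opening: 0.225
grip_force: 58.7
```

```bash
python3 st.py; python3 -c "
from plan import *
im,d=read_camera('scene');cv2.imwrite('pics/s2.png',im[100:400,200:520,::-1])
plan([((.62,-.11,.48),-120,13)])
"
```

```text
8.225 [ 0.5934448  -0.16009913  0.29576508] [[0.93, -0.367, 0.013], [-0.367, -0.93, -0.02], [0.019, 0.014, -1.0]] [ 0.074  0.08   0.237  0.021 -1.716  1.124] [-0.6  0.6 -2.1] 0.22537001934696027 58.74962568283081
13 [[[1, -4, -14], -9], [[1, -4, -14], -9], [[2, -4, -14], -10], [[3, -3, -14], -9], [[3, -3, -14], -9], [[3, -2, -14], -9], [[4, -2, -14], -10], [[4, -1, -14], -9], [[5, 0, -14], -9], [[4, 0, -14], -9], [[4, 1, -14], -10], [[4, 2, -14], -9], [[3, 2, -14], -9]]
max 14.866068747318506 end [ 0.6203 -0.1104  0.4799] [[-0.154, 0.988, 0.016], [0.988, 0.154, -0.021], [-0.023, 0.013, -1.0]]
```

View pics/s2.png

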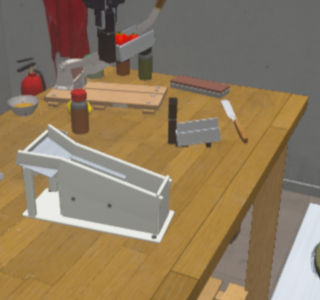

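The scoop is held level with both tomatoes in it, at crop (125,42), clear of the table. I'll continue.

Call:
{"fn": "move_arm", "kwargs": {"steps": [[[1,-4,-14],-9],[[1,-4,-14],-9],[[2,-4,-14],-10],[[3,-3,-14],-9],[[3,-3,-14],-9],[[3,-2,-14],-9],[[4,-2,-14],-10],[[4,-1,-14],-9],[[5,0,-14],-9],[[4,0,-14],-9],[[4,1,-14],-10],[[4,2,-14],-9],[[3,2,-10],-9]]}}

```text
clock: 9.9
tcp_pos: [0.6102, -0.0673, 0.4693]
orientation: [0.012, 0.685, 0.728, -0.004]
ft_force: [2.3, 1.0, -4.2]
opening: 0.224
grip_force: 59.3
```

```bash
python3 st.py
```

```text
9.9 [ 0.61021187 -0.06730383  0.46932948] [[-0.061, 0.998, 0.012], [0.998, 0.062, -0.022], [-0.023, 0.011, -1.0]] [ 0.23   0.248  0.759  0.028 -2.075  2.986] [ 2.3  1.  -4.2] 0.22404529208720908 59.30652379989624
```

```bash
python3 -c "
from plan import *
plan([((.62,-.11,.46),9,4)])
"
```

```text
4 [[[-11, 2, 3], 2], [[-10, 2, 2], 2], [[-11, 2, 3], 3], [[-10, 3, 2], 2]]
max 11.575836902790225 end [ 0.6196 -0.1095  0.4604] [[0.096, 0.995, 0.012], [0.995, -0.095, -0.022], [-0.021, 0.014, -1.0]]
```

Call:
{"fn": "move_arm", "kwargs": {"steps": [[[-10,2,3],2],[[-10,2,2],2],[[-10,2,3],3],[[-10,3,2],2],[[2,10,-11],0],[[4,18,-20],0],[[4,18,-20],0],[[4,18,-20],0],[[4,18,-20],0],[[4,18,-20],0]]}}

```text
clock: 11.15
tcp_pos: [0.6722, -0.0865, 0.5236]
orientation: [0.031, 0.738, 0.674, 0.012]
ft_force: [-1.7, 0.5, -1.9]
opening: 0.224
grip_force: 61.3
```

```bash
python3 st.py
```

```text
11.15 [ 0.67218099 -0.08651932  0.52357575] [[0.092, 0.994, 0.059], [0.996, -0.09, -0.029], [-0.024, 0.061, -0.998]] [ 0.187  0.684  1.492  0.054 -2.325  2.902] [-1.7  0.5 -1.9] 0.22424948338645798 61.260294914245605
```

Call:
{"fn": "move_arm", "kwargs": {"steps": [[[7,28,-27],0],[[7,29,-26],0],[[7,30,-25],0],[[7,31,-24],0],[[7,32,-23],0],[[7,32,-22],0]]}}

```text
clock: 11.9
tcp_pos: [0.711, -0.0442, 0.5411]
orientation: [0.083, 0.734, 0.672, 0.056]
ft_force: [1.0, 0.5, -3.5]
opening: 0.225
grip_force: 61.3
```

```bash
python3 st.py
```

```text
11.9 [ 0.71097424 -0.04421291  0.54113545] [[0.09, 0.977, 0.194], [0.995, -0.083, -0.047], [-0.03, 0.197, -0.98]] [ 0.264  0.68   1.491  0.12  -2.202  2.869] [ 1.   0.5 -3.5] 0.224856308568246 61.2905752658844
```

Call:
{"fn": "move_arm", "kwargs": {"steps": [[[-8,33,-20],0],[[-8,34,-19],0],[[-8,35,-18],0]]}}

```text
clock: 12.28
tcp_pos: [0.733, -0.0708, 0.548]
orientation: [0.111, 0.73, 0.669, 0.079]
ft_force: [0.0, 0.5, -3.5]
opening: 0.224
grip_force: 61.2
```

```bash
python3 st.py
```

```text
12.275 [ 0.7330442  -0.07082437  0.54795961] [[0.092, 0.96, 0.264], [0.995, -0.08, -0.056], [-0.033, 0.268, -0.963]] [ 0.228  0.682  1.491  0.135 -2.127  2.913] [ 0.   0.5 -3.5] 0.22446677831564074 61.21610999107361
```

Call:
{"fn": "move_arm", "kwargs": {"steps": [[[0,36,-18],0],[[0,37,-17],0],[[0,37,-16],0],[[0,38,-15],0],[[0,38,-14],0],[[0,38,-13],0],[[0,38,-12],0],[[0,38,-12],0]]}}

```text
clock: 13.28
tcp_pos: [0.8051, -0.0711, 0.5721]
orientation: [0.191, 0.715, 0.657, 0.146]
ft_force: [0.6, -1.1, -3.4]
opening: 0.226
grip_force: 61.2
```

```bash
python3 st.py; python3 - <<'E'
from h import *
im,d=read_camera('scene');cv2.imwrite('pics/s3.png',im[0:330,150:540,::-1])
for t in('tomato_big','tomato_small'):
    for r in regions_of('scene',t)[:2]: print(t,r['p'],r['uv'])
E
```

```text
13.275 [ 0.80505654 -0.07107885  0.57214449] [[0.094, 0.883, 0.459], [0.995, -0.064, -0.08], [-0.041, 0.464, -0.885]] [ 0.235  0.7    1.49   0.197 -1.905  2.93 ] [ 0.6 -1.1 -3.4] 0.2258241171302595 61.24707341194153
```

View pics/s3.png

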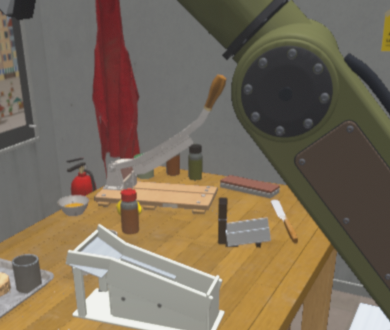

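```bash
cat >lip.py <<'E'
from plan import *
L=np.array([0,.112,.052])
def lipplan(wps,quiet=0):
    """wps: (lip world, cumulative spin deg, rows)"""
    s=sense();p=np.array(s["tcp_pos"]);R=Ro.from_quat(np.roll(s["orientation"],-1));R0=R
    sp=0.;lip=p+R.apply(L);rows=[];print("lip",np.round(lip,3))
    for t,S,n in wps:
        l0=lip.copy();s0=sp;t=np.array(t)
        for k in range(n):
            f=(k+1)/n;a=round(s0+(S-s0)*f)-round(sp)
            Rn=R*Ro.from_euler('z',a,degrees=True)
            g=l0+(t-l0)*f-Rn.apply(L)
            v=np.round(R.inv().apply((g-p)*1000)).astype(int)
            p=p+R.apply(v/1000.);R=Rn;sp=round(sp)+a;lip=p+R.apply(L)
            rows.append([v.tolist(),int(a)])
        M=R.as_matrix();m=M[:,1];print(len(rows),"tcp",np.round(p,3),"head",np.round(np.degrees(np.arctan2(-m[1],-m[0])),1),"pitch",np.round(np.degrees(np.arcsin(m[2])),1),"lip",np.round(lip,3))
    print(str(rows))
    print("max",max(np.linalg.norm(r[0]) for r in rows))
E
python3 -c "
from lip import *
F=np.array([.591,.077,0])
lipplan([((.75,.05,.45),0,6),((F[0],F[1],.30),75,14),((F[0],F[1],.21),85,4),((F[0],F[1],.157),170,8)])
"
```

```text
lip [ 0.927 -0.082  0.578]
6 tcp [0.627 0.061 0.445] head 175.8 pitch 27.6 lip [0.75  0.05  0.451]
20 tcp [0.552 0.191 0.328] head 98.0 pitch 9.2 lip [0.591 0.077 0.3  ]
24 tcp [0.569 0.193 0.247] head 89.0 pitch 4.7 lip [0.591 0.077 0.21 ]
32 tcp [0.667 0.094 0.253] head 7.0 pitch -26.7 lip [0.591 0.077 0.157]
[[[20, -37, 4], 0], [[20, -38, 3], 0], [[20, -37, 4], 0], [[20, -38, 3], 0], [[20, -37, 4], 0], [[20, -37, 3], 0], [[11, -15, 4], 5], [[12, -14, 4], 6], [[8, -15, 4], 5], [[7, -15, 5], 5], [[7, -14, 4], 6], [[4, -13, 4], 5], [[5, -13, 4], 6], [[2, -13, 4], 5], [[0, -11, 4], 5], [[1, -11, 5], 6], [[-1, -9, 4], 5], [[-3, -9, 4], 5], [[-1, -7, 4], 6], [[-4, -6, 4], 5], [[-4, -3, 20], 3], [[-6, -3, 20], 2], [[-6, -3, 20], 2], [[-5, -2, 20], 3], [[18, 1, 6], 11], [[17, 2, 6], 10], [[18, 3, 6], 11], [[19, 3, 5], 11], [[17, 3, 6], 10], [[19, 5, 6], 11], [[17, 4, 6], 10], [[20, 4, 6], 11]]
max 43.04648650006177
```

Call:
{"fn": "move_arm", "kwargs": {"steps": [[[12,-20,2],0],[[20,-36,4],0],[[20,-38,3],0],[[20,-38,3],0],[[20,-37,4],0],[[20,-37,3],0],[[14,-22,4],5],[[12,-18,4],6],[[11,-17,4],5],[[9,-16,5],5],[[7,-14,4],6],[[4,-13,4],5],[[5,-13,4],6],[[2,-13,4],5],[[0,-11,4],5],[[1,-11,5],6],[[-1,-9,4],5],[[-3,-9,4],5],[[-1,-7,4],6],[[-4,-6,4],5]]}}

```text
clock: 15.92
tcp_pos: [0.5721, 0.1829, 0.3474]
orientation: [0.061, 0.967, 0.084, 0.231]
ft_force: [-0.2, 0.4, -3.3]
opening: 0.225
grip_force: 61.2
```

```bash
python3 st.py; python3 -c "
from lip import *
F=np.array([.591,.077,0])
lipplan([((F[0],F[1],.21),10,5),((F[0],F[1],.157),95,8)])
im,d=read_camera('top');cv2.imwrite('pics/t4.png',cv2.resize(im[130:380,120:420,::-1],None,fx=2,fy=2))
"
```

```text
15.925 [0.57207368 0.18290425 0.34739027] [[0.879, 0.134, 0.458], [0.191, -0.978, -0.08], [0.437, 0.158, -0.885]] [ 0.869 -0.296 -0.227  0.419 -1.397  0.853] [-0.2  0.4 -3.3] 0.22475370665799924 61.24816060066223
lip [0.611 0.069 0.319]
5 tcp [0.569 0.193 0.247] head 88.8 pitch 4.5 lip [0.591 0.077 0.21 ]
13 tcp [0.667 0.092 0.253] head 6.7 pitch -26.7 lip [0.591 0.077 0.157]
[[[-9, -5, 17], 2], [[-9, -5, 18], 2], [[-9, -5, 17], 2], [[-9, -4, 17], 2], [[-10, -4, 18], 2], [[18, 2, 6], 11], [[17, 1, 6], 10], [[18, 3, 6], 11], [[17, 3, 5], 10], [[19, 4, 6], 11], [[19, 4, 6], 11], [[17, 4, 6], 10], [[21, 5, 6], 11]]
max 22.40535650240808
```

View pics/t4.png

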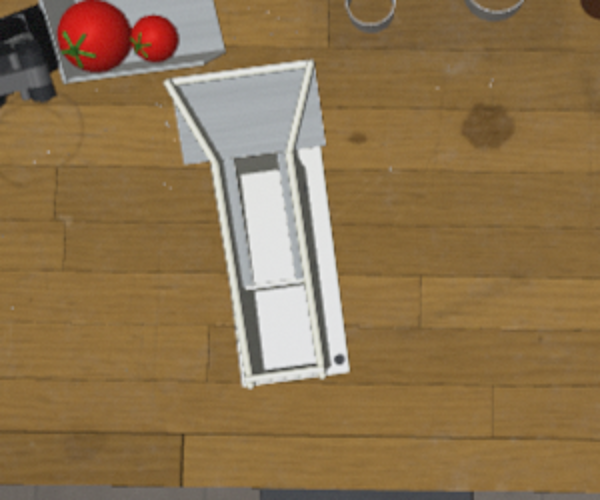

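The top view shows both tomatoes still in the scoop: large at the back (95,35), small in front (155,38), mouth beside the ramp head. I'll come down and swing about the lip.

Call:
{"fn": "move_arm", "kwargs": {"steps": [[[-9,-5,17],2],[[-9,-5,18],2],[[-9,-5,17],2],[[-9,-4,17],2],[[-10,-4,18],2],[[18,2,6],10.6],[[17,1,6],10.6],[[18,3,6],10.6],[[18,3,5],10.6],[[19,4,6],10.6],[[19,4,6],10.6],[[19,4,6],10.6],[[20,5,6],10.6],[[0,0,0],0],[[0,0,0],0],[[0,0,0],0],[[0,0,0],0],[[0,0,0],0]]}}

```text
clock: 18.23
tcp_pos: [0.6685, 0.0913, 0.2543]
orientation: [-0.128, 0.718, -0.654, 0.202]
ft_force: [-0.5, 0.1, -1.0]
opening: 0.223
grip_force: 61.3
```

```bash
python3 st.py; python3 -c "
from lip import *
print(np.array(sense()['tcp_pos'])+Ro.from_quat(np.roll(sense()['orientation'],-1)).apply(L))
im,d=read_camera('top');a=cv2.resize(im[130:340,170:370,::-1],None,fx=1.9,fy=2)
im,d=read_camera('scene');b=cv2.resize(im[130:340,170:370,::-1],None,fx=1.9,fy=2)
cv2.imwrite('pics/t5.png',np.hstack([a,b]))
"
```

```text
18.225 [0.66850467 0.09131605 0.25425912] [[0.064, -0.887, 0.458], [-0.99, -0.113, -0.081], [0.123, -0.448, -0.885]] [ 0.588 -0.164 -0.267  0.363 -1.132 -0.594] [-0.5  0.1 -1. ] 0.22250681914717138 61.258074045181274
[0.59299946 0.07448348 0.15801138]
```

View pics/t5.png

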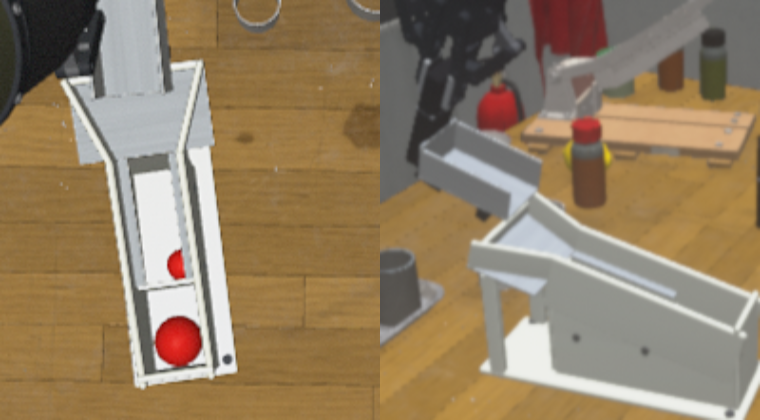

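The left half (top view) shows the small tomato in the upper pocket (177,263) and the large one in the lower pocket (178,341). The right half shows the scoop empty. Next I'll turn the scoop mouth outward and bring its heel to the table.

```bash
python3 -c "
from plan import *
s=sense();R=Ro.from_quat(np.roll(s['orientation'],-1))
best=min(((abs((R*Ro.from_euler('z',a,degrees=True)).as_matrix()[2,0]),a) for a in range(-200,-120) if (R*Ro.from_euler('z',a,degrees=True)).as_matrix()[2,1]>0))
print(best);a=best[1];Rf=R*Ro.from_euler('z',a,degrees=True)
H=Rf.apply([0,-.010,.075]);print('heel off',H)
heel=np.array([.54,-.12,.04]);T=heel-H;print('T',T)
plan([((.67,.09,.32),0,2),((.63,.04,.34),-30,3),((T[0],T[1],.25),a+30,14),((T[0],T[1],T[2]),0,6)])
"
```

```text
(np.float64(0.0029707319147677103), -165)
heel off [ 0.02560667 -0.00458842 -0.071051  ]
T [ 0.51439333 -0.11541158  0.111051  ]
25 [[[5, -15, -29], 0], [[4, -16, -28], 0], [[17, 11, -11], -10], [[14, 13, -11], -10], [[12, 16, -10], -10], [[3, 15, 3], -10], [[0, 15, 3], -9], [[-3, 14, 2], -10], [[-4, 15, 3], -10], [[-8, 13, 3], -9], [[-9, 12, 3], -10], [[-11, 10, 2], -10], [[-13, 8, 3], -9], [[-13, 6, 3], -10], [[-15, 3, 3], -9], [[-15, 1, 3], -10], [[-15, -1, 2], -10], [[-14, -4, 3], -9], [[-14, -7, 3], -10], [[0, -11, 20], 0], [[0, -10, 21], 0], [[0, -11, 20], 0], [[0, -11, 21], 0], [[0, -11, 20], 0], [[1, -10, 21], 0]]
max 33.03028912982749 end [ 0.5147 -0.115   0.1111] [[0.168, 0.873, 0.458], [0.986, -0.148, -0.081], [-0.003, 0.465, -0.885]]
```

Call:
{"fn": "move_arm", "kwargs": {"steps": [[[5,-15,-29],0],[[4,-16,-28],0],[[17,11,-11],-10],[[14,13,-11],-10],[[12,16,-10],-10],[[3,15,3],-10],[[0,15,3],-9],[[-3,14,2],-10],[[-4,15,3],-10],[[-8,13,3],-9],[[-9,12,3],-10],[[-11,10,2],-10],[[-13,8,3],-9],[[-13,6,3],-10],[[-15,3,3],-9],[[-15,1,3],-10],[[-15,-1,2],-10],[[-14,-4,3],-9],[[-14,-7,3],-10]]}}

```text
clock: 20.7
tcp_pos: [0.5136, -0.1159, 0.2496]
orientation: [0.184, 0.74, 0.628, 0.153]
ft_force: [-0.1, 0.9, -2.2]
opening: 0.232
grip_force: 61.3
```

```bash
python3 st.py; python3 -c "
from plan import *
plan([((.5144,-.1154,.111),0,5),((.5144,-.1154,.078),0,2)])
"
```

```text
20.7 [ 0.51363631 -0.11592125  0.24962725] [[0.164, 0.874, 0.458], [0.986, -0.142, -0.081], [-0.005, 0.465, -0.885]] [ 0.308 -0.631 -0.568  0.233 -1.207  2.635] [-0.1  0.9 -2.2] 0.2319842082176027 61.34849667549133
7 [[[0, -13, 25], 0], [[1, -13, 24], 0], [[0, -12, 25], 0], [[0, -13, 24], 0], [[0, -13, 25], 0], [[0, -8, 15], 0], [[1, -7, 14], 0]]
max 28.178005607210743 end [ 0.5145 -0.115   0.0783] [[0.164, 0.874, 0.458], [0.986, -0.142, -0.081], [-0.005, 0.465, -0.885]]
```

Call:
{"fn": "move_arm", "kwargs": {"steps": [[[0,-13,25],0],[[1,-13,24],0],[[0,-12,25],0],[[0,-13,24],0],[[0,-13,25],0],[[0,-7,14],0],[[0,-6,11],0],[[0,0,0],0]]}}

```text
clock: 21.7
tcp_pos: [0.5145, -0.1153, 0.0824]
orientation: [0.184, 0.742, 0.626, 0.153]
ft_force: [-0.2, -0.1, -2.4]
opening: 0.226
grip_force: 61.3
```

Call:
{"fn": "move_arm", "kwargs": {"steps": [[[0,-2,4],0],[[0,0,0],0]]}}

```text
clock: 21.95
tcp_pos: [0.515, -0.1152, 0.0787]
orientation: [0.184, 0.742, 0.626, 0.153]
ft_force: [0.7, -0.1, -1.7]
opening: 0.224
grip_force: 61.3
```

Call:
{"fn": "move_arm", "kwargs": {"steps": [[[0,-2,4],0],[[0,0,0],0]]}}

```text
clock: 22.2
tcp_pos: [0.5147, -0.1152, 0.0735]
orientation: [0.184, 0.742, 0.626, 0.153]
ft_force: [-0.9, 1.5, -2.2]
opening: 0.226
grip_force: 61.3
```

Call:
{"fn": "move_arm", "kwargs": {"steps": [[[0,-1,3],0],[[0,0,0],0]]}}

```text
clock: 22.45
tcp_pos: [0.5153, -0.1154, 0.0705]
orientation: [0.184, 0.742, 0.626, 0.153]
ft_force: [0.2, -0.4, -3.2]
opening: 0.219
grip_force: 61.3
```

Call:
{"fn": "move_arm", "kwargs": {"steps": [[[0,-1,3],0],[[0,0,0],0]]}}

```text
clock: 22.7
tcp_pos: [0.5168, -0.1154, 0.0691]
orientation: [0.185, 0.742, 0.626, 0.154]
ft_force: [-0.7, -0.6, 3.7]
opening: 0.228
grip_force: 61.9
```

Call:
{"fn": "move_arm", "kwargs": {"steps": [[[0,-1,3],0],[[0,0,0],0]]}}

```text
clock: 22.95
tcp_pos: [0.5187, -0.1154, 0.0688]
orientation: [0.186, 0.741, 0.626, 0.156]
ft_force: [-2.6, -1.1, 9.2]
opening: 0.226
grip_force: 62.8
```

Call:
{"fn": "move_arm", "kwargs": {"steps": [[[0,0,0],0],[[0,0,0],0],[[0,0,0],0],[[0,0,0],0]], "gripper": 0.5}}

```text
clock: 23.45
tcp_pos: [0.5163, -0.1155, 0.0643]
orientation: [0.184, 0.742, 0.626, 0.153]
ft_force: [0.2, -1.0, 0.3]
opening: 0.499
grip_force: 0.1
```

```bash
python3 st.py; python3 -c "
from plan import *
im,d=read_camera('scene');a=cv2.resize(im[170:330,250:450,::-1],None,fx=3,fy=3)
cv2.imwrite('pics/s6.png',a)
"
```

```text
23.45 [ 0.51630336 -0.11550116  0.06430064] [[0.169, 0.873, 0.457], [0.986, -0.148, -0.081], [-0.003, 0.465, -0.886]] [ 0.298 -0.602 -0.906  0.285 -0.851  2.531] [ 0.2 -1.   0.3] 0.4990328549854804 0.14249624983676767
```

View pics/s6.png

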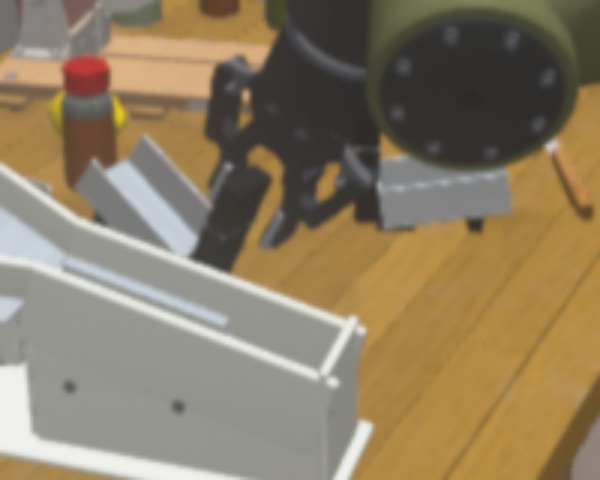

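Call:
{"fn": "move_arm", "kwargs": {"steps": [[[0,4,2],0],[[0,4,2],0],[[0,4,2],0],[[0,4,2],0],[[0,4,2],0],[[0,4,2],0],[[0,0,0],0]], "gripper": 0.4}}

```text
clock: 24.38
tcp_pos: [0.543, -0.1201, 0.065]
orientation: [0.184, 0.742, 0.626, 0.153]
ft_force: [1.5, -0.9, 0.9]
opening: 0.6
grip_force: 0.5
```

```bash
python3 st.py; python3 -c "
from plan import *
for n,(a,b,c,e) in dict(scene=(170,330,250,450),top=(150,300,290,490)).items():
    im,d=read_camera(n);W=cloud(d,n);cv2.imwrite('pics/%s7.png'%n,cv2.resize(im[a:b,c:e,::-1],None,fx=3,fy=3))
    r=regions_of(n,'scoop_grip')
    for k in r[:3]:
        q=W[k['region']&(d>0)];print(n,k['p'],k['uv'],np.round(q.mean(0),3),np.round(np.percentile(q,[2,98],axis=0),3).tolist())
"
```

```text
24.375 [ 0.54300944 -0.12013198  0.06497425] [[0.169, 0.873, 0.457], [0.986, -0.148, -0.081], [-0.003, 0.465, -0.886]] [ 0.264 -0.497 -0.837  0.277 -0.807  2.559] [ 1.5 -0.9  0.9] 0.6003135472053929 0.4727238672785461
scene 0.72 [307.1, 238.2] [ 0.581 -0.126  0.056] [[0.53, -0.165, 0.015], [0.654, -0.095, 0.108]]
top 0.87 [363.9, 181.4] [ 0.614 -0.131  0.031] [[0.545, -0.163, 0.008], [0.659, -0.098, 0.105]]
```

View pics/scene7.png

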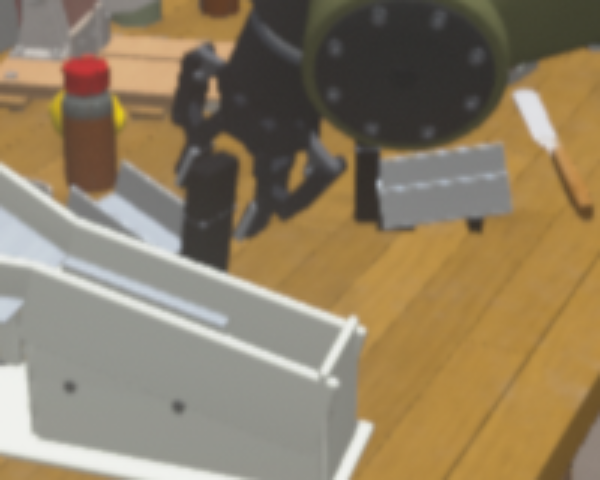

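The grip now stands almost upright at (210,210) in the crop, so the scoop is lowering under control. I'll keep easing outward.

Call:
{"fn": "move_arm", "kwargs": {"steps": [[[0,4,2],0],[[0,4,2],0],[[0,4,2],0],[[0,0,0],0]], "gripper": 0.3}}

```text
clock: 25.08
tcp_pos: [0.5562, -0.1224, 0.0651]
orientation: [0.184, 0.742, 0.626, 0.153]
ft_force: [-0.7, 0.7, 0.7]
opening: 0.701
grip_force: 0.0
```

```bash
cat >chk.py <<'E'
from plan import *
im,d=read_camera('top');W=cloud(d,'top')
k=regions_of('top','scoop_grip')
for k in k[:2]:
    q=W[k['region']&(d>0)&(W[...,2]<.12)];r=cv2.minAreaRect((q[:,:2]*1000).astype(np.float32))
    print(k['p'],k['uv'],r)
    g=q[q[:,2]>.09];f=q[(q[:,0]>q[:,0].max()-.012)];print('griptop',g.mean(0) if len(g) else 0,'lip z',np.median(f[:,2]),np.percentile(f[:,2],[10,90]))
E
python3 st.py; python3 chk.py
```

```text
25.075 [ 0.55619141 -0.12243539  0.06513341] [[0.169, 0.873, 0.457], [0.986, -0.148, -0.081], [-0.003, 0.464, -0.886]] [ 0.249 -0.448 -0.803  0.273 -0.789  2.573] [-0.7  0.7  0.7] 0.7008997081743231 0.0
0.68 [361.2, 177.8] ((603.5990600585938, -129.37249755859375), (59.507484436035156, 122.09808349609375), 80.11210632324219)
griptop [ 0.55632654 -0.10384933  0.1044929 ] lip z 0.02087757428844983 [0.01887842 0.02296414]
```

Call:
{"fn": "move_arm", "kwargs": {"steps": [[[0,0,0],0],[[0,1,0],0],[[0,1,0],0],[[0,1,0],0],[[0,0,-8],0],[[0,0,-12],0],[[0,0,-15],0]], "gripper": 0}}

```text
clock: 26.05
tcp_pos: [0.5423, -0.1199, 0.0988]
orientation: [0.184, 0.742, 0.626, 0.153]
ft_force: [-0.6, -0.6, -0.7]
opening: 1.003
grip_force: 0.0
```

Call:
{"fn": "move_arm", "kwargs": {"steps": [[[0,0,-15],0],[[0,0,-20],0],[[0,0,-25],0],[[0,0,-25],0],[[0,0,-25],0],[[0,0,-25],0],[[0,0,0],0],[[0,0,0],0]]}}

```text
clock: 27.05
tcp_pos: [0.4807, -0.1088, 0.2169]
orientation: [0.184, 0.742, 0.626, 0.154]
ft_force: [-0.0, 0.4, -0.7]
opening: 0.999
grip_force: 0.0
```

```bash
python3 st.py; python3 chk.py; python3 -c "
from h import *
im,d=read_camera('scene');b=im[130:340,220:420,::-1]
im,d=read_camera('top');a=im[130:340,200:400,::-1]
cv2.imwrite('pics/f8.png',cv2.resize(np.hstack([a,b]),None,fx=1.95,fy=1.95))
"
```

```text
27.05 [ 0.4806788  -0.10880661  0.21687608] [[0.169, 0.873, 0.458], [0.986, -0.148, -0.08], [-0.002, 0.465, -0.885]] [ 0.363 -0.76  -0.705  0.256 -1.214  2.57 ] [-0.   0.4 -0.7] 0.9986648926241798 0.0
0.82 [362.7, 183.8] ((607.5786743164062, -132.34408569335938), (64.3604507446289, 130.74913024902344), 80.47596740722656)
griptop [ 0.5546736 -0.1182122  0.1058708] lip z 0.0197010017933425 [-0.00291257  0.02341997]
```

View pics/f8.png

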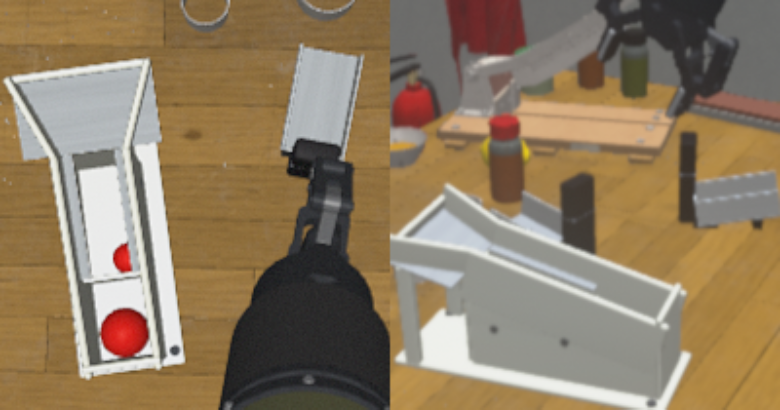

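The scoop stands upright and free at (320,100). The small tomato is in the upper pocket (122,258) and the large one in the lower (125,330). The gripper is clear of everything, so I'm handing in.

```bash
python3 -c "
from station import *
print(job_done())"
```

```text
the job is handed in; nothing more can be done
None
```

Handed in at about 27 s: the small tomato is in the upper pocket, the large one is in the lower, and the empty scoop stands upright and released, though turned round (mouth facing away from the robot) and a little off its starting spot.

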